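# Pack out the engine jig

### The job

The engine cylinder in the bench jig must not be able to shift towards the red stop. Of the four coloured packers, choose the two that side by side fill the gap between the stop and the engine's lug snugly, and stand them upright in it, seated on its floor and roughly centred between the two faces' ends, without forcing them. Leave the other two packers where they stand.

Things in the scene. Friction and masses are not known exactly. Their poses are not given: they have to be found in the camera images.
- jig: Fixed engine jig. Origin: on the bench under the middle of its gap. Dark base plate 130 (x) by 255 mm (y), 12 mm thick, is the floor of the gap; red stop on the +y side, aluminium lug of a finned engine cylinder on the -y side. Cylinder 94 mm diameter, centred at y = -122 mm, its studs reach 95 mm above the bench
- gap (a point): Middle of the fixed gap, 68 mm wide along y between stop and lug, open above and at both x ends. The point is 42 mm above the bench, 30 mm above the gap floor (where a seated packer's centre comes). Stop and lug faces are 30 mm long (x), 46 mm high from the floor, their top 14 mm flare 8 mm outwards each. Axes as the jig
- yellow_center (a point): Centre (30 mm above the underside) of the loose yellow nylon packer: upright block, 20 mm thick along y, 50 mm long along x between plain flat ends, 60 mm high (z up). Its long edges, at foot and top, are bevelled 4 mm inwards over 8 mm of height; three dark grooves on top. About 69 g. Stands on the bench at the start
- blue_center (a point): Centre (30 mm above the underside) of the loose blue nylon packer: upright block, 28 mm thick along y, 50 mm long along x between plain flat ends, 60 mm high (z up). Its long edges, at foot and top, are bevelled 4 mm inwards over 8 mm of height; three dark grooves on top. About 97 g. Stands on the bench at the start
- green_center (a point): Centre (30 mm above the underside) of the loose green nylon packer: upright block, 36 mm thick along y, 50 mm long along x between plain flat ends, 60 mm high (z up). Its long edges, at foot and top, are bevelled 4 mm inwards over 8 mm of height; three dark grooves on top. About 124 g. Stands on the bench at the start
- orange_center (a point): Centre (30 mm above the underside) of the loose orange nylon packer: upright block, 52 mm thick along y, 50 mm long along x between plain flat ends, 60 mm high (z up). Its long edges, at foot and top, are bevelled 4 mm inwards over 8 mm of height; three dark grooves on top. About 179 g. Stands on the bench at the start

How it is judged (in metres and radians):
At the end, for the whole second after the job is handed in: Blue and green packers stand in the gap, either order: each within 15 mm of its middle lengthwise, 30 mm across, 6 mm in height of seated, upright within 10 degrees, turned at most 14 degrees from the gap, at rest. Yellow and orange within 40 mm of their start (x of blue_center in the frame of gap between -0.015 and 0.015 m and y of blue_center in the frame of gap between -0.03 and 0.03 m and z of blue_center in the frame of gap between -0.006 and 0.006 m and angle between each of blue_center, green_center's own z axis and vertical below 0.175 rad and angle between the x axis of each of blue_center, green_center and the x axis of gap, either way round below 0.25 rad and linear speed of each of blue, green below 0.02 m/s and x of green_center in the frame of gap between -0.015 and 0.015 m and y of green_center in the frame of gap between -0.03 and 0.03 m and z of green_center in the frame of gap between -0.006 and 0.006 m and distance of each of yellow_center, orange_center from where it was at the start of the episode below 0.04 m); the robot touches nothing.
It fails at once if the yellow packer, not needed, is shifted more than 40 mm (distance of yellow_center from where it was at the start of the episode above 0.04 m).
It fails at once if the orange packer, not needed, is shifted more than 40 mm (distance of orange_center from where it was at the start of the episode above 0.04 m).
It fails at once if anything is forced against the jig with more than 60 N (contact force between jig and anything else above 60 N).
It also fails if it takes over 64 s, if anything falls off the work surface, if the arm or the gripper's body presses on something with over 40 N, if the wrist force passes 120 N, or if a joint passes its speed limit or range.

### The arm

A 7-joint arm with a two-finger parallel gripper is mounted at the origin on the work surface. World frame = base frame: x ahead of the robot, y to its left, z up, the work surface at z = 0. Lengths are in mm, angles in rad, forces in N, time in s.
With the tool pointing down it reaches from about 425 to 1025 mm from the base axis. Payload 9.4 kg.
Tool frame: the origin (TCP) lies midway between the tips of the shut fingers; the grasp point (between the pads) lies 19 mm behind it; y points along the fingers, x is the direction in which the jaws open and shut, and the axes are right-handed (so a half turn about y gives the same grasp; the last joint's range is limited). The gripper opens to 93 mm and grips with 3 to 60 N. Pads are 15 mm wide; open, the fingers measure 128 mm over their backs; the gripper's body (75 mm by 188 mm) begins 65 mm behind the grasp point.
Start: joints at [-1.297, 0.599, -0.003, 1.599, 0.002, 0.943, -0.08], TCP at [249.15, 680.844, 218.618] pointing down, gripper open.
Joint ranges: [-2.57, 2.57], [-0.35, 1.97], [-1.29, 1.29], [0.11, 2.56], [-1.05, 4.19], [0.11, 1.86], [-2.63, 2.63]. Speed limits (rad/s): [2.22, 2.22, 3.01, 3.01, 3.14, 3.14, 3.14].

### API

Orientations are given as a unit quaternion [w, x, y, z].
In Python, from station import state, eyes, ticket gives the robot as it stands.
- The arm moves only by the tool jog_arm, never from a script. Its argument "steps" is a list that holds one entry, the list of rows, each a list of 7 numbers: the turn, a rotation vector about the world's x, y, z in units of 6 degrees (1.0 is 6 degrees), then the shift along the world's x, y, z in units of 30 mm (1.0 is 30 mm), then the opening in per cent of the stroke, from 0 (shut) to 100 (fully open). A call has 1 to 8 rows; each row is the pose to reach, as a shift and turn from the pose commanded when the call began; what a row does not reach only later rows make up. A row lasts 1/12 s, in which the tool goes at most 41.7 mm and 7.16 degrees, less where a joint would pass 70% of its speed; a pose out of reach is approached as far as the arm can. A call with a gripper value outside its range is refused whole. The fingers move at their own pace and stop on an object; "newtons" is the grip in N (left out, the last holds). Time passes only in rows, so rows that repeat a pose let the fingers close. It gives the time, the measured TCP pose, the force and the opening at its end, in the units of the state.
- state(): the state, without advancing time (a new reading comes with each control period).
- eyes.snapshot(name): name is "side" or "top" or "wrist"; returns (picture, depth): 480x640x3 uint8, red, green, blue; 480x640 float32, mm along the optical axis (not along the pixel's ray), 0 where there is no reading.
- eyes.camera_params(name): a dict with "K" (3x3 intrinsics, pixels), "rvec" (rotation vector, rad) and "tvec" (3), from world to camera coordinates, as OpenCV has them. Camera axes: x right, y down, z forward; pixel columns grow to the right and rows downward; lengths in mm; the calibration is good to about 2 mm. The wrist camera is an equidistant fisheye: a pixel r from the principal point sees the ray r / f radians off the axis. A picture is of the moment at which its call begins: read the wrist's pose just before it. camera_params takes no time and is no camera call; for the wrist camera it gives the pose at the moment of the call.
- ticket.close_job(): hands the job in, once; it reports no verdict.
The state is a dict: "time_s": time; "joint_pos": joint angles; "qd": joint speeds; "joint_efforts": joint torques, N m; "ee_pos": TCP position; "orientation": TCP orientation; "force": force on the tool from outside, world axes, zero at the start; "wrist_torque": the same for the moment, N m; "width": opening from 0.0 (shut) to 1.0 (fully open).
Only numpy, scipy, OpenCV 4.12 (cv2) and the standard library are available. Lean on these libraries where they do the work, as an engineer would, in place of code of your own. Each camera call takes 0.05 s, during which the arm holds its last target. There are 200 camera calls.

## Working session

There is one attempt and no reset: what is moved stays moved. The work goes in short steps, Python scripts to look and compute and a tool call to move; the robot and the scene stay as the last step left them, time stands still between calls to the robot, and variables do not carry over. Pictures are saved under pics/ and viewed, about 8 in all and at most 12, crops included, and the job is handed in when it is done.

Besides the shell and the picture viewer there is one more tool, called after ">>>" as name([rows], argument=value, ...), one row to a line, values as JSON. jog_arm: Moves the arm, as the interface text tells. Its arguments: {"type":"object","properties":{"steps":{"type":"array"},"newtons":{"type":"number"}},"required":["steps"]}

```bash
mkdir -p pics; ls; python3 - <<'E'
from station import state,eyes
import cv2,numpy as np
s=state();print(s)
ims=[]
for n in("top","side"):
    p,d=eyes.snapshot(n);np.savez(f"pics/{n}0.npz",p=p,d=d);cv2.imwrite(f"pics/{n}0.png",p[:,:,::-1]);print(n,eyes.camera_params(n))
E
```

```text
pics
{'time_s': 0.0, 'joint_pos': array([-1.29668029,  0.60011507, -0.00253451,  1.60012696,  0.0018023 ,
        0.94289786, -0.07982315]), 'qd': array([-0.00100124,  0.0014671 , -0.00027005,  0.00044468, -0.00042213,
        0.00042332,  0.00025375]), 'joint_efforts': array([-2.63626898e-04, -7.65040684e+01,  1.49707630e+00, -2.52364987e+01,
       -5.23848413e-02,  1.68140855e-02,  2.28735289e-04]), 'ee_pos': array([249.01170081, 680.37510357, 217.76840102]), 'orientation': array([-0.57922192,  0.57993112,  0.40466559, -0.40549677]), 'force': array([ 0.01162499, -0.03825648, -0.37324501]), 'wrist_torque': array([0.07813661, 0.04369846, 0.03381522]), 'width': 1.00184754186215}
top {'K': array([[585.35890173,   0.        , 312.26916427],
       [  0.        , 585.35890173, 248.44738459],
       [  0.        ,   0.        ,   1.        ]]), 'rvec': array([ 2.16060475, -2.13898999,  0.21924726]), 'tvec': array([ 47.94963293, 545.37109588, 971.00829665])}
side {'K': array([[520.97725479,   0.        , 323.61403456],
       [  0.        , 520.97725479, 240.98558926],
       [  0.        ,   0.        ,   1.        ]]), 'rvec': array([ 1.05848166, -2.53462519,  0.8975041 ]), 'tvec': array([446.80897324, 301.5036256 , 567.88624828])}
```

View pics/top0.png

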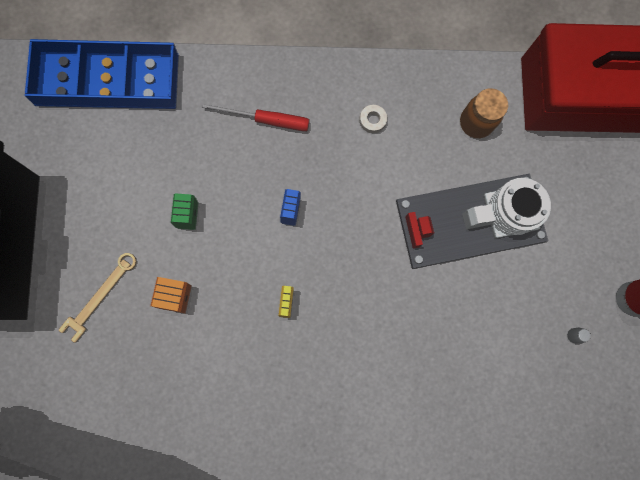

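View pics/side0.png

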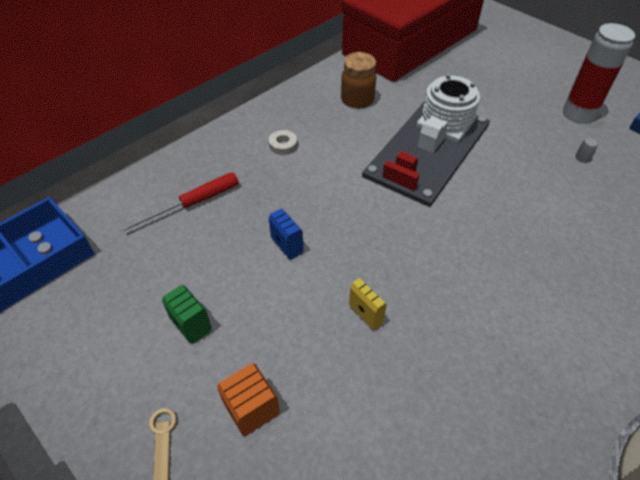

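Top view: green (184,211), blue (290,206), orange (170,294), yellow (286,301), jig gap about (448,222). The side view agrees, and all the packers are upright. Next I measure.

```bash
cat > h.py <<'E'
import numpy as np,cv2
from station import eyes
def world(n,d):
    """world xyz per pixel from depth"""
    c=eyes.camera_params(n);R=cv2.Rodrigues(c["rvec"])[0];K=c["K"]
    v,u=np.mgrid[:d.shape[0],:d.shape[1]]
    P=np.stack([(u-K[0,2])/K[0,0]*d,(v-K[1,2])/K[1,1]*d,d],-1)
    return (P-c["tvec"])@R
def cast(n,uv,z):
    c=eyes.camera_params(n);R=cv2.Rodrigues(c["rvec"])[0];K=c["K"]
    uv=np.atleast_2d(uv).astype(float);r=np.c_[(uv-K[:2,2])/K[[0,1],[0,1]],np.ones(len(uv))]@R
    o=-R.T@c["tvec"];return o+r*((z-o[2])/r[:,2])[:,None]
def hsv(p):return cv2.cvtColor(p,cv2.COLOR_RGB2HSV)
HUE=dict(green=(50,75),blue=(105,125),orange=(5,16),yellow=(24,34))
def rect(W2):
    (c,s,a)=cv2.minAreaRect(W2.astype(np.float32));return np.round(c,1),np.round(s,1),round(a,1)
E
python3 - <<'E'
from h import *
from scipy.spatial.transform import Rotation as Ro
from station import state
q=state()["orientation"];print("tool axes\n",Ro.from_quat(q[[1,2,3,0]]).as_matrix().round(3))
box=dict(green=(140,180,230,250),blue=(260,170,330,245),orange=(130,260,220,330),yellow=(260,270,320,335))
f=np.load("pics/top0.npz");p,d=f["p"],f["d"];W=world("top",d);H=hsv(p)
print("bench z",np.median(W[240:260,200:260,2]))
for k,(a,b,c,e) in box.items():
    m=np.zeros(d.shape,bool);m[b:e,a:c]=True
    m&=(H[...,0]>=HUE[k][0])&(H[...,0]<=HUE[k][1])&(H[...,1]>110)
    z=W[...,2];t=m&(z>52)
    print(k,m.sum(),"ztop",np.percentile(z[m],[50,90,98]).round(1),"top",t.sum(),rect(W[t][:,:2]))
f=np.load("pics/side0.npz");ps,ds=f["p"],f["d"];Ws=world("side",ds);Hs=hsv(ps)
box=dict(green=(150,270,225,350),blue=(255,195,315,265),orange=(200,350,290,445),yellow=(335,265,400,340))
for k,(a,b,c,e) in box.items():
    m=np.zeros(ds.shape,bool);m[b:e,a:c]=True
    m&=(Hs[...,0]>=HUE[k][0])&(Hs[...,0]<=HUE[k][1])&(Hs[...,1]>110)
    t=m&(Ws[...,2]>55)
    print("side",k,m.sum(),t.sum(),rect(Ws[t][:,:2]))
# jig
x,y,z=W[...,0],W[...,1],W[...,2]
u=np.zeros(d.shape,bool);u[165:275,390:560]=True
m=u&(z>7)&(np.abs(x-np.median(x[u]))<150)
print("base",m.sum(),rect(W[m][:,:2]))
pl=u&(z>7)&(z<17);print("plate z",np.median(z[pl]))
red=u&((H[...,0]<8)|(H[...,0]>172))&(H[...,1]>130)
r=W[red&(z>20)];print("red z",np.percentile(r[:,2],[10,50,90,98]).round(1),rect(r[:,:2]))
cv2.imwrite("pics/jig.png",cv2.resize(p[160:285,380:570,::-1],None,fx=4,fy=4,interpolation=cv2.INTER_CUBIC))
E
```

```text
tool axes
 [[ 0.344 -0.    -0.939]
 [ 0.939 -0.001  0.344]
 [-0.001 -1.    -0.   ]]
bench z -0.22134159962221678
green 433 ztop [59.6 62.  63.6] top 432 (array([497.1, 203.3]), array([330.8,  53.2]), 34.1)
blue 503 ztop [58.4 61.6 63.2] top 416 (array([511.2,  97.7]), array([ 30. , 271.4]), 87.5)
orange 959 ztop [59.1 61.7 63.4] top 834 (array([435.6, 201.4]), array([250.2,  54.2]), 74.0)
yellow 231 ztop [59.4 61.8 63.4] top 231 (array([453.3,  98.6]), array([14.2, 50. ]), 84.0)
side green 1561 832 (array([430. , 329.3]), array([ 40.2, 424.6]), 74.5)
side blue 1111 442 (array([429.5, 234.1]), array([ 40.4, 523.1]), 53.7)
side orange 2705 1801 (array([355.5, 332.9]), array([ 55.1, 283.3]), 70.9)
side yellow 409 319 (array([340. , 237.2]), array([ 42.2, 398.6]), 39.1)
base 10026 (array([ 586.1, -244.2]), array([175.2, 257.4]), 12.0)
plate z 11.86180316714538
red z [39.  43.9 58.9 61.2] (array([481.6, -39.6]), array([ 54.5, 328.9]), 49.1)
```

View pics/jig.png

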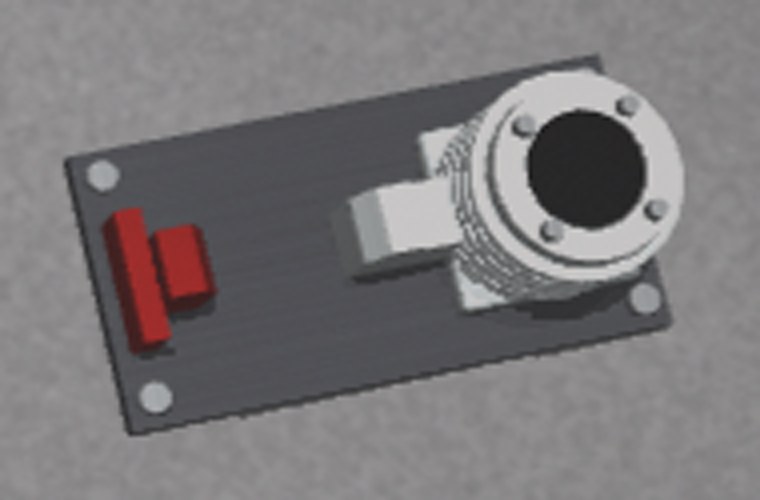

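The crop shows the red stop block right edge near (206,265) in the crop, the lug's flared face from 350 to 390, and the plate corners. Now I refine, removing depth outliers.

```bash
python3 - <<'E'
from h import *
f=np.load("pics/top0.npz");p,d=f["p"],f["d"];W=world("top",d);H=hsv(p);z=W[...,2]
def comp(m):
    n,l,s,_=cv2.connectedComponentsWithStats(m.astype(np.uint8));return l==1+np.argmax(s[1:,4])
box=dict(green=(140,180,230,250),blue=(260,170,330,245),orange=(130,260,220,330),yellow=(260,270,320,335))
fs=np.load("pics/side0.npz");Hs=hsv(fs["p"]);Ws=world("side",fs["d"])
boxs=dict(green=(150,270,225,350),blue=(255,195,315,265),orange=(200,350,290,445),yellow=(335,265,400,340))
def trim(P):
    c=np.median(P,0);return P[np.abs(P-c).max(1)<45]
for k in box:
  for nm,HH,WW,bx in(("top",H,W,box),("side",Hs,Ws,boxs)):
    a,b,c,e=bx[k];m=np.zeros(d.shape,bool);m[b:e,a:c]=True
    zz=WW[...,2]
    m&=(HH[...,0]>=HUE[k][0]-2)&(HH[...,0]<=HUE[k][1]+2)&(HH[...,1]>90)
    m=cv2.morphologyEx(m.astype(np.uint8),cv2.MORPH_CLOSE,np.ones((5,5)))>0
    m=comp(m);t=trim(WW[m&(zz>56)&(zz<66)]);al=trim(WW[m&(zz>5)&(zz<66)])
    print(k,nm,"top",len(t),rect(t[:,:2]),"mean",t[:,:2].mean(0).round(1),"all",rect(al[:,:2]))
u=np.zeros(d.shape,bool);u[165:275,390:560]=True
# plate by dark colour: contour cast at z=12
V=H[...,2]
g=u&(z>7)&(z<17);
g=comp(g);hull=cv2.convexHull(np.argwhere(g)[:,::-1].astype(np.int32));q=cv2.approxPolyDP(hull,6,True)[:,0]
print("plate pix",q.tolist());print(cast("top",q,12).round(1).tolist());print("plate",rect(W[g][:,:2]))
red=comp(u&((H[...,0]<8)|(H[...,0]>172))&(H[...,1]>110))
np.set_printoptions(suppress=True)
# jig frame by plate yaw
(c,s,a)=cv2.minAreaRect(W[g][:,:2].astype(np.float32));b=cv2.boxPoints((c,s,a));print("box",b.round(1).tolist())
e=max([b[1]-b[0],b[2]-b[1]],key=np.linalg.norm);e=e/np.linalg.norm(e);e=e*np.sign(e[1]);ex=np.array([e[1],-e[0]])
print("ey",e,"yaw",np.degrees(np.arctan2(-e[0],e[1])))
J=np.stack([(W[...,:2]-c)@ex,(W[...,:2]-c)@e,z],-1)
np.savez("pics/jf.npz",c=c,ex=ex,ey=e)
redm=u&((H[...,0]<8)|(H[...,0]>172))&(H[...,1]>110)
for lo,hi in((35,40),(40,46),(46,52),(52,56),(56,64)):
    P=J[redm&(z>lo)&(z<hi)];
    if len(P):print("red",lo,len(P),np.percentile(P[:,0],[2,98]).round(1),np.percentile(P[:,1],[2,98]).round(1))
w=u&~redm&(V>60)
for lo,hi in((18,30),(30,44),(44,48),(48,52),(52,56),(56,62),(62,70),(70,88),(88,100)):
    P=J[u&~redm&(z>lo)&(z<hi)];print("alu",lo,len(P),np.percentile(P[:,0],[2,98]).round(1),np.percentile(P[:,1],[2,98]).round(1))
E
```

```text
green top top 518 (array([610.1, 278.2]), array([34. , 50.4]), 86.3) mean [609.7 278.2] all (array([609.9, 279.1]), array([36. , 50.6]), 87.6)
green side top 813 (array([609.8, 279.5]), array([32., 50.]), 86.2) mean [608.6 280.2] all (array([609.7, 280.1]), array([35.2, 50.7]), 87.1)
blue top top 391 (array([620.9,  92.2]), array([26. , 50.8]), 81.0) mean [620.4  92.8] all (array([620.9,  92.8]), array([28. , 51.1]), 80.7)
blue side top 422 (array([620.9,  93.9]), array([23.3, 51. ]), 78.7) mean [619.8  94.8] all (array([620.5,  94. ]), array([28.5, 51.9]), 82.2)
orange top top 843 (array([462.5, 294.3]), array([50., 50.]), 79.5) mean [462.7 294.7] all (array([462.6, 295. ]), array([53.4, 50.1]), 79.8)
orange side top 1763 (array([462.8, 295.8]), array([48.6, 52.3]), 80.0) mean [461.8 296.7] all (array([462.9, 296. ]), array([52. , 52.3]), 80.4)
yellow top top 274 (array([453.3,  98.7]), array([17. , 49.9]), 84.5) mean [453.2  98.2] all (array([453.1,  98.7]), array([19.5, 50. ]), 86.1)
yellow side top 377 (array([453.3, 100. ]), array([16.3, 50.4]), 85.8) mean [452.5 100.1] all (arr
[... 296 characters left out ...]
9375, -379.20001220703125], [698.9000244140625, -351.79998779296875], [644.7999877929688, -100.0999984741211]]
ey [-0.2101438  0.9776705] yaw 12.130779
red 35 62 [-27.9  26.5] [ 97.6 120.4]
red 40 210 [-29.3  28.8] [ 93.3 120.4]
red 46 29 [-24.3  17.5] [ 86.7 115.4]
red 52 44 [-15.1  13.3] [ 88.6 108.7]
red 56 150 [-14.6  14.6] [ 91.3 108.3]
alu 18 349 [-55.7  54.4] [-115.8  119. ]
alu 30 168 [-46.2  37.8] [-68.2 108.5]
alu 44 95 [-45.6  33.6] [-65.4  85.7]
alu 48 146 [-44.4  14.8] [-57.2  15.8]
alu 52 167 [-44.   17.4] [-61.2  12.7]
alu 56 236 [-44.7  31.6] [-57.3  10.3]
alu 62 123 [-46.6  34.4] [-76.2 -25.1]
alu 70 1323 [-43.8  43.2] [-111.1  -27.5]
alu 88 913 [-33.9  35. ] [-105.9  -36.4]
```

Green is at about (610,279), yaw −3.2°. Blue is at (620.8,93.2), yaw −9.3°. Jig yaw is 12.1° and the gap is about (597,−190). Sizes and heights agree with those given. Moving over green.

>>> jog_arm([
  [[0,0,-6.1,6,-6.7,-1,100],[0,0,-6.1,6,-6.7,-1,100],[0,0,-6.1,6,-6.7,-1,100],[0,0,-6.1,6,-6.7,-1,100],[0,0,-6.1,6,-6.7,-1,100],[0,0,-6.1,6,-6.7,-1,100],[0,0,-6.1,6,-6.7,-1,100],[0,0,-6.1,6,-6.7,-1,100]],
], newtons=25)

```text
time_s: 0.77
ee_pos: [433.6, 474.0, 188.1]
orientation: [-0.677, 0.68, 0.2, -0.2]
force: [-0.2, 0.1, -0.1]
width: 0.999
```

>>> jog_arm([
  [[0,0,-6.1,6.03,-6.68,-1.3,80],[0,0,-6.1,6.03,-6.68,-1.3,80],[0,0,-6.1,6.03,-6.68,-1.3,80],[0,0,-6.1,6.03,-6.68,-1.3,80],[0,0,-6.1,6.03,-6.68,-1.3,80],[0,0,-6.1,6.03,-6.68,-1.3,80],[0,0,-6.1,6.03,-6.68,-1.3,80],[0,0,-6.1,6.03,-6.68,-1.3,80]],
])

```text
time_s: 1.43
ee_pos: [613.4, 273.7, 148.9]
orientation: [-0.706, 0.708, -0.022, 0.023]
force: [-0.6, -0.9, 0.5]
width: 0.802
```

```bash
cat >> h.py <<'E'
def tool():
    from station import state
    from scipy.spatial.transform import Rotation as Ro
    s=state();M=Ro.from_quat(s["orientation"][[1,2,3,0]]).as_matrix()
    print("t",round(s["time_s"],2),"ee",s["ee_pos"].round(1),"jaw deg",np.degrees(np.arctan2(M[1,0],M[0,0])).round(2),"tilt y",M[:,1].round(3),"F",s["force"].round(1),"w",round(s["width"],3))
    return s,M
E
python3 - <<'E'
from h import *
eyes.snapshot("side");eyes.snapshot("side")
p,d=eyes.snapshot("side");np.savez("pics/side1.npz",p=p,d=d);tool()
W=world("side",d);H=hsv(p);z=W[...,2];jf=np.load("pics/jf.npz")
J=np.stack([(W[...,:2]-jf["c"])@jf["ex"],(W[...,:2]-jf["c"])@jf["ey"],z],-1)
u=np.zeros(d.shape,bool);u[70:206,360:495]=True;u&=(np.abs(J[...,0])<80)&(np.abs(J[...,1])<140)
g=u&(z>8)&(z<16);print("side plate",rect(W[g][:,:2]))
red=u&((H[...,0]<8)|(H[...,0]>172))&(H[...,1]>110)
P=J[red&(z>56)&(z<62)];print("red top",rect(P[:,:2]))
a=u&~red
P=J[a&(z>56)&(z<60)&(np.abs(J[...,0])<13)&(J[...,1]<60)];print("lug top",len(P),np.percentile(P[:,:2],[1,50,98],axis=0).round(1))
f=np.load("pics/top0.npz");W=world("top",f["d"]);H=hsv(f["p"]);z=W[...,2]
J=np.stack([(W[...,:2]-jf["c"])@jf["ex"],(W[...,:2]-jf["c"])@jf["ey"],z],-1)
u=(np.abs(J[...,0])<80)&(np.abs(J[...,1])<140)
red=u&((H[...,0]<8)|(H[...,0]>172))&(H[...,1]>110)
P=J[red&(z>56)&(z<62)];print("T red top",rect(P[:,:2]))
P=J[u&~red&(z>56)&(z<60)&(np.abs(J[...,0])<13)&(J[...,1]<60)];print("T lug top",len(P),np.percentile(P[:,:2],[1,50,98],axis=0).round(1))
P=J[u&(z>93)];print("T cyl top",rect(P[:,:2]))
p,d=eyes.snapshot("wrist");cv2.imwrite("pics/wr0.png",p[:,:,::-1]);print(eyes.camera_params("wrist"))
E
```

```text
t 1.58 ee [609.2 280.7 149.2] jaw deg -3.24 tilt y [-0.001  0.001 -1.   ] F [ 0.4  0.7 -0.1] w 0.798
side plate (array([ 608.1, -238.4]), array([131.1, 257. ]), 12.1)
red top (array([  0.2, 100.7]), array([17.4, 30.7]), 85.4)
lug top 143 [[-12.8 -33.9]
 [ -0.1  -3.8]
 [ 12.1   9.2]]
T red top (array([ 0.1, 99.7]), array([30. , 18.1]), 0.2)
T lug top 131 [[-12.6 -28.4]
 [  1.    0.3]
 [ 12.6  10.8]]
T cyl top (array([ -0.5, -71.3]), array([53.6, 56.1]), 1.0)
{'K': array([[371.64829954,   0.        , 316.31969202],
       [  0.        , 371.64829954, 239.05540379],
       [  0.        ,   0.        ,   1.        ]]), 'rvec': array([-2.86340131,  0.07953876,  0.01362657]), 'tvec': array([-592.37812925,  288.37698875,  412.10612881])}
```

View pics/wr0.png

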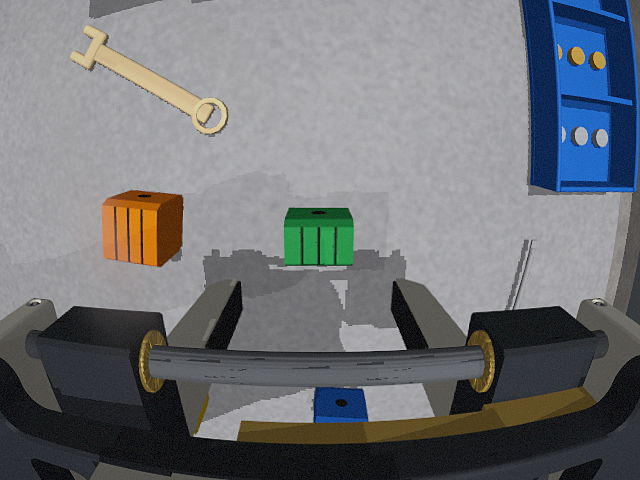

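Wrist view: green sits centred between the open jaws (green at columns 285–353, jaws at 240–392), and its long ends face the fingers. Descending and gripping.

>>> jog_arm([
  [[0,0,0,0,0,-1,80],[0,0,0,0,0,-2,80],[0,0,0,0,0,-3,80],[0,0,0,0,0,-3.7,80],[0,0,0,0,0,-4.3,80],[0,0,0,0,0,-4.3,80],[0,0,0,0,0,-4.3,80],[0,0,0,0,0,-4.3,40]],
], newtons=25)

```text
time_s: 2.3
ee_pos: [610.1, 280.7, 21.7]
orientation: [0.707, -0.707, 0.02, -0.02]
force: [0.6, 0.3, 0.5]
width: 0.765
```

>>> jog_arm([
  [[0,0,0,0,0,0,40],[0,0,0,0,0,0,40],[0,0,0,0,0,0,40],[0,0,0,0,0,0,40],[0,0,0,0,0,0,40],[0,0,0,0,0,0,40],[0,0,0,0,0,0,40],[0,0,0,0,0,0,40]],
])

```text
time_s: 2.97
ee_pos: [610.5, 279.8, 21.7]
orientation: [0.707, -0.706, 0.02, -0.021]
force: [0.2, -0.4, 7.6]
width: 0.534
```

```bash
python3 - <<'E'
from h import *
tool()
E
```

```text
t 2.97 ee [610.5 279.8  21.7] jaw deg -3.3 tilt y [ 0.001  0.001 -1.   ] F [ 0.2 -0.4  7.6] w 0.534
```

Gripped (49.7 mm). Lift, then carry to above the gap.

>>> jog_arm([
  [[0,0,0,0,0,0.5,40],[0,0,0,0,0,1.5,40],[0,0,0,0,-0.3,2.5,40],[0,0,0.5,0,-1.2,3.2,40],[0,0,1,0,-2.3,3.2,40],[0,0,1.5,-0.1,-3.4,3.2,40],[0,0,2,-0.2,-4.5,3.2,40],[0,0,2.5,-0.2,-5.6,3.2,40]],
])

```text
time_s: 3.63
ee_pos: [603.2, 110.1, 116.9]
orientation: [-0.703, 0.703, 0.073, -0.073]
force: [-1.0, -0.9, -1.4]
width: 0.535
```

>>> jog_arm([
  [[0,0,0,0,-1.2,0,40],[0,0,0,0,-2.4,0,40],[0,0,0,0,-3.6,0,40],[0,0,0,0,-4.8,0,40],[0,0,0,0,-6,0,40],[0,0,0,0,-7.2,0,40],[0,0,0,-0.1,-8.4,0,40],[0,0,0.07,-0.12,-9,0,40]],
])

```text
time_s: 4.3
ee_pos: [599.2, -164.3, 116.9]
orientation: [-0.702, 0.704, 0.073, -0.073]
force: [-0.4, 0.4, -0.8]
width: 0.536
```

>>> jog_arm([
  [[0,0,0,0,-0.6,0,40],[0,0,0,0,-1.1,0,40],[0,0,0,0,-1.4,0,40],[0,0,0,0,-1.52,0,40],[0,0,0,0,-1.52,0,40],[0,0,0,0,-1.52,0,40],[0,0,0,0,-1.52,0,40],[0,0,0,0,-1.52,0,40]],
])

```text
time_s: 4.97
ee_pos: [600.7, -202.8, 116.6]
orientation: [0.703, -0.703, -0.075, 0.075]
force: [0.3, 0.1, -2.2]
width: 0.536
```

```bash
cat >> h.py <<'E'
GC=np.array([597.35,-189.5]);EX=np.array([.97767,.21014]);EY=np.array([-.21014,.97767])
def comp(m):
    n,l,s,_=cv2.connectedComponentsWithStats(m.astype(np.uint8));return l==1+np.argmax(s[1:,4])
def find(k,near,tag,ztop,r=70):
    """top-face rect of packer k near xy, in gap frame, from top and side; also jig marks in the same picture"""
    for n in("top","side"):
        p,d=eyes.snapshot(n);cv2.imwrite(f"pics/{tag}_{n}.png",p[:,:,::-1]);np.savez(f"pics/{tag}_{n}.npz",p=p,d=d)
        W=world(n,d);H=hsv(p);z=W[...,2];D=W[...,:2]-GC;J=np.stack([D@EX,D@EY],-1)
        m=(np.linalg.norm(W[...,:2]-near,axis=-1)<r)&(z<ztop+6)&(z>5)
        m&=(H[...,0]>=HUE[k][0]-2)&(H[...,0]<=HUE[k][1]+2)&(H[...,1]>90)
        m=comp(cv2.morphologyEx(m.astype(np.uint8),cv2.MORPH_CLOSE,np.ones((3,3)))>0)
        al=m&(z<ztop+6)&(z>ztop-66);t=al&(z>ztop-4)
        print(n,k,t.sum(),"z",np.percentile(z[al],[2,50,97]).round(1),"top",rect(J[t]) if t.sum()>5 else 0,"all",rect(J[al]))
        red=((H[...,0]<8)|(H[...,0]>172))&(H[...,1]>110)&(z>56)&(z<62)&(np.abs(J)<75).all(-1)
        if red.sum()>5:print("   stop top",red.sum(),rect(J[red]))
        cy=(z>93)&(z<99)&(np.abs(J[...,0])<60)&(J[...,1]<-70)&(J[...,1]>-180)&(H[...,1]<60)
        if cy.sum()>20:print("   cyl top",rect(J[cy]))
E
python3 - <<'E'
from h import *
s,M=tool();D=s["ee_pos"][:2]-GC;print("gap frame",D@EX,D@EY)
find("green",s["ee_pos"][:2],"a",s["ee_pos"][2]+39)
E
```

```text
t 4.97 ee [ 600.7 -202.8  116.6] jaw deg 12.22 tilt y [-0.     0.001 -1.   ] F [ 0.3  0.1 -2.2] w 0.536
gap frame 0.4462165221205626 -13.660666091692342
top green 96 z [104.6 140.5 155.8] top (array([4.2, 0. ]), array([41.9,  8.3]), 0.9) all (array([ 0.2, -1.3]), array([50.1, 13.2]), 0.3)
   stop top 147 (array([-0. , 48.4]), array([30.2, 18.1]), 2.0)
side green 355 z [ 99.8 137.3 155.2] top (array([  1.6, -10.1]), array([49.7, 33.3]), 7.6) all (array([ 0.7, -9.2]), array([51.1, 35.3]), 7.6)
   stop top 122 (array([-0.3, 49.7]), array([30.1, 19.3]), 2.8)
   cyl top (array([ -13.1, -132.9]), array([40.1, 73.2]), 43.2)
```

```bash
python3 - <<'E'
import cv2,numpy as np
a=cv2.imread("pics/a_side.png")[20:230,300:520];b=cv2.imread("pics/a_top.png")[150:290,380:560]
f=lambda i:cv2.resize(i,(390,int(390*i.shape[0]/i.shape[1])),interpolation=cv2.INTER_CUBIC)
a,b=f(a),f(b);h=max(len(a),len(b));o=np.zeros((h,790,3),np.uint8);o[:len(a),:390]=a;o[:len(b),400:]=b;cv2.imwrite("pics/a_v.png",o)
E
```

```text
(no output)
```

View pics/a_v.png

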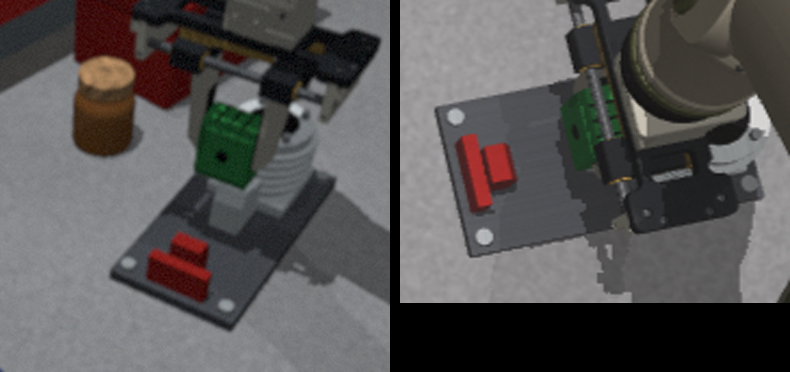

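Side crop: green is held upright above the gap with its +y face visible. Top crop: the same face is seen beside the gripper. I'll fit that face and the stop and lug faces in the same picture.

```bash
cat >> h.py <<'E'
def face(k,tag,z0,z1,yr=(-60,80)):
    "line fit y=a+b*x (gap frame) of the packer's +y face between heights z0,z1"
    for n in("top","side"):
        f=np.load(f"pics/{tag}_{n}.npz");W=world(n,f["d"]);H=hsv(f["p"]);z=W[...,2];D=W[...,:2]-GC;x,y=D@EX,D@EY
        m=(z>z0)&(z<z1)&(np.abs(x)<40)&(y>yr[0])&(y<yr[1])&(H[...,0]>=HUE[k][0]-2)&(H[...,0]<=HUE[k][1]+2)&(H[...,1]>90)
        if m.sum()<10:print(n,"few",m.sum());continue
        X,Y,Z=x[m],y[m],z[m];g=np.abs(Y-np.median(Y))<8
        A=np.c_[np.ones(g.sum()),X[g],Z[g]-Z[g].mean()];c=np.linalg.lstsq(A,Y[g],rcond=None)[0];r=Y[g]-A@c
        g2=np.abs(r)<2*r.std();c=np.linalg.lstsq(A[g2],Y[g][g2],rcond=None)[0]
        print(n,k,"face n",g2.sum(),"y",c[0].round(2),"yaw deg",np.degrees(np.arctan(c[1])).round(2),"lean deg",np.degrees(np.arctan(c[2])).round(2),"x range",np.percentile(X,[1,99]).round(1),"resid",r[g2].std().round(2))
E
python3 - <<'E'
from h import *
face("green","a",106,144,(-25,20))
# fixed marks: side camera: stop inner face not visible; lug +y... use cylinder/lug/stop from unobstructed first pictures
for n in("top","side"):
    f=np.load(f"pics/{n}0.npz");W=world(n,f["d"]);H=hsv(f["p"]);z=W[...,2];D=W[...,:2]-GC;x,y=D@EX,D@EY
    m=(np.abs(x)<12)&(y>-45)&(y<-25)&(z>18)&(z<42);print(n,"lug face lower",m.sum(),np.percentile(y[m],[10,50,90]).round(1) if m.sum() else 0)
    for h in(46,50,54):
        m=(np.abs(x)<12)&(y>-50)&(y<-25)&(abs(z-h)<2);print("  flare z",h,m.sum(),np.median(y[m]).round(1),"expect",-34-(h-44)*8/14)
    m=(np.abs(x)<12)&(y>25)&(y<75)&(z>56)&(z<61);print("  stop top y",np.percentile(y[m],[2,98]).round(1))
    m=(np.abs(x)<12)&(y>25)&(y<55)&(z>18)&(z<54);print("  stop face",m.sum(),np.median(np.c_[y[m],z[m]],axis=0).round(1) if m.sum() else 0)
    m=(np.abs(x)<90)&(np.abs(y)<200)&(z>9)&(z<15);
    m=(np.abs(z-95)<4)&(np.abs(x)<60)&(np.abs(y+122)<60);print("  cyl",rect(np.c_[x,y][m.ravel()] if 0 else np.stack([x[m],y[m]],-1)))
E
```

```text
top green face n 218 y 3.78 yaw deg 0.1 lean deg 0.23 x range [-24.7  24.3] resid 0.69
side green face n 587 y 3.21 yaw deg 0.27 lean deg 0.02 x range [-24.3  23.5] resid 1.17
top lug face lower 63 [-36.3 -35.4 -34.6]
  flare z 46 20 -36.8 expect -35.142857142857146
  flare z 50 29 -38.5 expect -37.42857142857143
  flare z 54 33 -41.6 expect -39.714285714285715
  stop top y [40.2 57. ]
  stop face 25 [35.6 48.3]
  cyl (array([  -2.2, -122.1]), array([68. , 74.6]), 18.4)
side lug face lower 141 [-37.2 -35.6 -34. ]
  flare z 46 38 -36.6 expect -35.142857142857146
  flare z 50 43 -39.5 expect -37.42857142857143
  flare z 54 33 -42.0 expect -39.714285714285715
  stop top y [40.6 57.4]
  stop face 9 [54.2 49. ]
  cyl (array([   0.6, -123.4]), array([54.2, 59.4]), 0.2)
```

Both cameras put the lug face at −35.5 and the stop top edge at +40.4, against −34 and +42 expected. So the gap centre is 1.4 mm nearer the lug, and I shift the frame to match. Lower to just above the flare and recheck.

>>> jog_arm([
  [[0,0,0,0,-0.02,-0.3,40],[0,0,0,0.01,-0.05,-0.7,40],[0,0,0,0.01,-0.05,-1,40],[0,0,0,0.01,-0.05,-1,40],[0,0,0,0.01,-0.05,-1,40],[0,0,0,0.01,-0.05,-1,40],[0,0,0,0.01,-0.05,-1,40],[0,0,0,0.01,-0.05,-1,40]],
])

```text
time_s: 5.73
ee_pos: [601.0, -205.8, 87.0]
orientation: [-0.703, 0.703, 0.075, -0.074]
force: [-0.5, 0.3, -1.1]
width: 0.533
```

```bash
sed -i 's/^GC=.*/GC=np.array([597.64,-190.87]);EX=np.array([.97767,.21014]);EY=np.array([-.21014,.97767])/' h.py; python3 - <<'E'
from h import *
s,M=tool();D=s["ee_pos"][:2]-GC;print("gap frame",D@EX,D@EY)
find("green",s["ee_pos"][:2],"b",s["ee_pos"][2]+39);face("green","b",74,112,(-25,20));tool()
E
```

```text
t 5.73 ee [ 601.  -205.8   87. ] jaw deg 12.11 tilt y [ 0.001 -0.    -1.   ] F [-0.5  0.3 -1.1] w 0.533
gap frame 0.1699682624209943 -15.282309774607551
top green 83 z [ 75.3 108.  126.3] top (array([ 4. , -1.8]), array([ 8. , 40.1]), 88.1) all (array([-0.3, -0.2]), array([50. , 10.7]), 3.5)
   stop top 133 (array([-0.6, 50.4]), array([18.2, 29.8]), 89.7)
   cyl top (array([ -24.1, -122. ]), array([52.2,  6.9]), 89.7)
side green 337 z [ 68.4 107.5 125.9] top (array([  1.2, -12.6]), array([49.7, 29.3]), 4.3) all (array([  0.6, -10.9]), array([51.4, 33.3]), 2.2)
   stop top 127 (array([ 0.1, 50.1]), array([30.9, 17.8]), 2.5)
   cyl top (array([   0.7, -119.7]), array([54.3, 54.2]), 89.7)
top green face n 193 y 2.11 yaw deg 0.23 lean deg -0.05 x range [-24.9  24.4] resid 0.7
side green face n 545 y 1.92 yaw deg 0.15 lean deg -0.16 x range [-24.7  24.4] resid 1.14
t 5.83 ee [ 601.  -205.7   87. ] jaw deg 12.12 tilt y [ 0.001 -0.    -1.   ] F [-0.5  0.2 -0.7] w 0.539
```

>>> jog_arm([
  [[0,0,0,0,0.035,0,40],[0,0,0,0,0.035,-0.2,40],[0,0,0,0,0.035,-0.4,40],[0,0,0,0,0.035,-0.6,40],[0,0,0,0,0.035,-0.8,40],[0,0,0,0,0.035,-0.9,40],[0,0,0,0,0.035,-1.0,40],[0,0,0,0,0.035,-1.1,40]],
])

```text
time_s: 6.5
ee_pos: [600.7, -204.6, 53.1]
orientation: [0.703, -0.703, -0.075, 0.075]
force: [-0.0, -0.1, -2.0]
width: 0.536
```

No contact force at 19 mm above seated, so I continue.

>>> jog_arm([
  [[0,0,0,0,0,-0.1,40],[0,0,0,0,0,-0.2,40],[0,0,0,0,0,-0.3,40],[0,0,0,0,0,-0.4,40],[0,0,0,0,0,-0.5,40],[0,0,0,0,0,-0.58,40],[0,0,0,0,0,-0.63,40],[0,0,0,0,0,-0.63,40]],
])

```text
time_s: 7.17
ee_pos: [600.6, -204.5, 34.4]
orientation: [0.703, -0.703, -0.075, 0.075]
force: [-0.6, 0.4, -0.3]
width: 0.537
```

>>> jog_arm([
  [[0,0,0,0,0,-0.02,45],[0,0,0,0,0,-0.02,55],[0,0,0,0,0,-0.02,70],[0,0,0,0,0,-0.02,75],[0,0,0,0,0,-0.02,75],[0,0,0,0,0,-0.02,75],[0,0,0,0,0,0.2,75],[0,0,0,0,0,0.8,75]],
])

```text
time_s: 7.83
ee_pos: [599.5, -204.2, 57.4]
orientation: [0.704, -0.703, -0.073, 0.076]
force: [-0.3, 0.7, -0.0]
width: 0.744
```

>>> jog_arm([
  [[0,0,0,0,0,1,75],[0,0,0,0,0,2,75],[0,0,0,0,0,3,75],[0,0,-0.6,0.2,1,3.2,75],[0,0,-1.2,0.3,2.2,3.2,75],[0,0,-1.8,0.4,3.4,3.2,75],[0,0,-2.4,0.5,4.6,3.2,75],[0,0,-3,0.6,5.8,3.2,75]],
])

```text
time_s: 8.5
ee_pos: [618.7, -29.0, 155.5]
orientation: [0.706, -0.706, 0.037, -0.038]
force: [1.0, 0.2, 0.1]
width: 0.752
```

```bash
python3 - <<'E'
from h import *
tool()
find("green",GC-15*EY,"c",72);face("green","c",22,62,(-25,20));tool()
find("blue",np.array([620.8,93.2]),"d",60);tool()
print("blue want ee near",[620.8,93.2])
E
```

```text
t 8.5 ee [618.7 -29.  155.5] jaw deg -6.08 tilt y [ 0.001  0.    -1.   ] F [1.  0.2 0.1] w 0.752Traceback (most recent call last):
  File "<stdin>", line 3, in <module>
  File "h.py", line 33, in find
    m=comp(cv2.morphologyEx(m.astype(np.uint8),cv2.MORPH_CLOSE,np.ones((3,3)))>0)
  File "h.py", line 25, in comp
    n,l,s,_=cv2.connectedComponentsWithStats(m.astype(np.uint8));return l==1+np.argmax(s[1:,4])
                                                                             ~~~~~~~~~^^^^^^^^^
    return _wrapfunc(a, 'argmax', axis=axis, out=out, **kwds)
    return bound(*args, **kwds)
ValueError: attempt to get argmax of an empty sequence
```

Probably the arm blocks the top camera. I'll make the helper tolerant and use whichever view is free.

```bash
sed -i 's/^        m=comp(cv2/        if m.sum()<30: print(n,k,"hidden"); continue\n        m=comp(cv2/' h.py; python3 - <<'E'
from h import *
tool()
find("green",GC-15*EY,"c",72);face("green","c",22,62,(-25,20))
find("blue",np.array([620.8,93.2]),"d",60);tool()
E
```

```text
t 8.55 ee [619.5 -18.8 154.9] jaw deg -5.8 tilt y [ 0.     0.005 -1.   ] F [-0.3  6.2  0. ] w 0.749
top green hidden
side green 354 z [15.  56.  72.5] top (array([  0.6, -11.6]), array([50.6, 32.4]), 1.6) all (array([  0.3, -13.7]), array([51. , 39.3]), 0.3)
   stop top 110 (array([-0.5, 50.5]), array([17. , 29.5]), 87.5)
   cyl top (array([   0.2, -121.7]), array([53.4, 55.5]), 1.0)
top few 0
side green face n 491 y 2.99 yaw deg 0.19 lean deg 0.03 x range [-24.6  23.2] resid 1.08
top blue 377 z [13.1 58.5 62.6] top (array([ 82.7, 272.9]), array([26. , 50.9]), 69.7) all (array([ 82.4, 272.3]), array([28. , 51.3]), 68.4)
   cyl top (array([  -0.9, -121.4]), array([54.7, 53.6]), 89.7)
side blue 424 z [ 7.9 49.1 60.6] top (array([ 83.2, 274. ]), array([23.6, 51.5]), 69.0) all (array([ 83., 274.]), array([28.1, 51.9]), 70.8)
   stop top 104 (array([-0.8, 51.3]), array([17.3, 28.3]), 86.7)
   cyl top (array([-1.00e-01, -1.21e+02]), array([54.4, 58.3]), 0.8)
t 8.75 ee [618.7 -30.8 155.1] jaw deg -5.81 tilt y [ 0.    -0.001 -1.   ] F [ 0.3 -0.7  0.5] w 0.746
```

Green is seated (top z 72, +y face at +3.0, yaw 0.2°). Now blue.

>>> jog_arm([
  [[0,0,-0.5,0.07,1.2,0,80],[0,0,-0.5,0.07,2.4,0,80],[0,0,-0.5,0.07,3.5,0,80],[0,0,-0.5,0.07,4.13,0,80],[0,0,-0.5,0.07,4.13,-0.5,80],[0,0,-0.5,0.07,4.13,-1,80],[0,0,-0.5,0.07,4.13,-1.3,80],[0,0,-0.5,0.07,4.13,-1.3,80]],
])

```text
time_s: 9.42
ee_pos: [620.0, 91.3, 114.2]
orientation: [-0.704, 0.705, -0.056, 0.055]
force: [0.6, -0.0, -0.2]
width: 0.804
```

```bash
python3 - <<'E'
from h import *
tool()
E
```

```text
t 9.42 ee [620.   91.3 114.2] jaw deg -9.0 tilt y [-0.003 -0.001 -1.   ] F [ 0.6 -0.  -0.2] w 0.804
```

>>> jog_arm([
  [[0,0,0,0.02,0.06,-0.8,80],[0,0,0,0.02,0.06,-1.6,80],[0,0,0,0.02,0.06,-2.4,80],[0,0,0,0.02,0.06,-2.9,80],[0,0,0,0.02,0.06,-3.08,80],[0,0,0,0.02,0.06,-3.08,80],[0,0,0,0.02,0.06,-3.08,80],[0,0,0,0.02,0.06,-3.08,40]],
])

```text
time_s: 10.08
ee_pos: [622.3, 94.7, 24.6]
orientation: [0.705, -0.705, 0.054, -0.056]
force: [0.1, 0.3, -0.0]
width: 0.769
```

>>> jog_arm([
  [[0,0,0,0,0,0,40],[0,0,0,0,0,0,40],[0,0,0,0,0,0,40],[0,0,0,0,0,0,40],[0,0,0,0,0,0,40],[0,0,0,0,0,0,40],[0,0,0,0,0,0,40],[0,0,0,0,0,0,40]],
])

```text
time_s: 10.75
ee_pos: [621.8, 95.3, 24.0]
orientation: [0.705, -0.705, 0.054, -0.055]
force: [-1.0, -0.0, 6.7]
width: 0.536
```

```bash
python3 - <<'E'
from h import *
s,M=tool();T=GC+18.6*EY;print("to target units",(T-s["ee_pos"][:2])/30,"turn",(12.13-np.degrees(np.arctan2(M[1,0],M[0,0])))/6)
E
```

```text
t 10.75 ee [621.8  95.3  24. ] jaw deg -8.87 tilt y [ 0.001  0.    -1.   ] F [-1.  -0.   6.7] w 0.536
to target units [-0.93413739 -8.93150112] turn 3.500167703089319
```

>>> jog_arm([
  [[0,0,0,0,0,0.6,40],[0,0,0,0,0,1.6,40],[0,0,0.5,0,-0.6,2.6,40],[0,0,1.1,-0.2,-1.7,2.9,40],[0,0,1.7,-0.4,-2.8,2.9,40],[0,0,2.3,-0.6,-3.9,2.9,40],[0,0,2.9,-0.7,-5,2.9,40],[0,0,3.3,-0.8,-6.1,2.9,40]],
])

```text
time_s: 11.42
ee_pos: [596.9, -89.3, 110.5]
orientation: [-0.704, 0.704, 0.069, -0.069]
force: [-0.5, 0.1, -1.0]
width: 0.538
```

>>> jog_arm([
  [[0,0,0.2,-0.1,-1,0,40],[0,0,0.2,-0.13,-1.9,0,40],[0,0,0.2,-0.13,-2.5,0,40],[0,0,0.2,-0.13,-2.83,0,40],[0,0,0.2,-0.13,-2.83,0,40],[0,0,0.2,-0.13,-2.83,0,40],[0,0,0.2,-0.13,-2.83,0,40],[0,0,0.2,-0.13,-2.83,0,40]],
])

```text
time_s: 12.08
ee_pos: [593.8, -170.7, 110.2]
orientation: [0.703, -0.703, -0.076, 0.076]
force: [0.6, 0.0, -0.9]
width: 0.539
```

```bash
python3 - <<'E'
from h import *
s,M=tool();D=s["ee_pos"][:2]-GC;print("gap frame",D@EX,D@EY);zb=s["ee_pos"][2]-24
find("blue",s["ee_pos"][:2],"e",zb+60);face("blue","e",zb+11,zb+49,(5,60));face("green","e",22,62,(-10,15))
s,M=tool();D=s["ee_pos"][:2]-GC;print("gap frame",D@EX,D@EY)
E
```

```text
t 12.08 ee [ 593.8 -170.7  110.2] jaw deg 12.26 tilt y [-0.     0.001 -1.   ] F [ 0.6  0.  -0.9] w 0.539
gap frame 0.5123227428103181 20.493953377080675
top blue 2 z [ 93.8 117.8 141. ] top 0 all (array([-0. , 31.8]), array([50.1,  8. ]), 6.9)
   stop top 132 (array([-0.3, 50. ]), array([29.7, 17.6]), 0.8)
side blue 295 z [ 88.9 126.4 146.5] top (array([ 1. , 20.6]), array([23.8, 51.2]), 83.8) all (array([ 0.9, 21. ]), array([27.8, 51.2]), 89.1)
   stop top 118 (array([ 0.1, 51.1]), array([30.1, 18.7]), 1.2)
top blue face n 176 y 32.04 yaw deg -0.33 lean deg 0.3 x range [-24.5  25.1] resid 0.46
side blue face n 571 y 31.46 yaw deg 0.1 lean deg 0.26 x range [-24.2  24.1] resid 1.01
top few 2
side green face n 481 y 3.0 yaw deg 0.19 lean deg 0.13 x range [-24.6  24.7] resid 1.12
t 12.18 ee [ 593.8 -171.2  110.3] jaw deg 12.24 tilt y [-0.  0. -1.] F [-0.9  0.3 -1.5] w 0.538
gap frame 0.3845234991616444 20.02554205567231
```

>>> jog_arm([
  [[0,0,0,-0.01,0.035,-0.1,40],[0,0,0,-0.01,0.035,-0.2,40],[0,0,0,-0.01,0.035,-0.33,40],[0,0,0,-0.01,0.035,-0.33,40],[0,0,0,-0.01,0.035,-0.33,40],[0,0,0,-0.01,0.035,-0.33,40],[0,0,0,-0.01,0.035,-0.33,40],[0,0,0,-0.01,0.035,-0.33,40]],
])

```text
time_s: 12.85
ee_pos: [593.3, -171.8, 100.5]
orientation: [-0.703, 0.703, 0.075, -0.075]
force: [-0.7, -0.5, -0.5]
width: 0.538
```

```bash
python3 - <<'E'
from h import *
s,M=tool();D=s["ee_pos"][:2]-GC;print("gap frame",D@EX,D@EY);zb=s["ee_pos"][2]-24
find("blue",s["ee_pos"][:2],"f",zb+60);face("blue","f",zb+11,zb+49,(5,60))
E
```

```text
t 12.85 ee [ 593.3 -171.8  100.5] jaw deg 12.11 tilt y [ 0. -0. -1.] F [-0.7 -0.5 -0.5] w 0.538
gap frame -0.1997907306929223 19.502643871286473
top blue 2 z [ 84.6 108.1 130.8] top 0 all (array([-0.6, 30.5]), array([49.9,  6.2]), 4.6)
   stop top 152 (array([-0.6, 49.9]), array([18.1, 30.2]), 89.7)
side blue 306 z [ 78.5 116.5 137. ] top (array([ 0.3, 20.1]), array([23.7, 50.7]), 85.6) all (array([ 0.5, 19.6]), array([51.2, 29.1]), 1.4)
   stop top 124 (array([ 0. , 50.4]), array([29.8, 18.4]), 0.2)
top blue face n 171 y 30.97 yaw deg -0.21 lean deg 0.16 x range [-25.3  24.3] resid 0.46
side blue face n 569 y 30.76 yaw deg -0.13 lean deg 0.08 x range [-24.8  23.5] resid 1.05
```

>>> jog_arm([
  [[0,0,0,-0.01,0.053,0,40],[0,0,0,-0.01,0.053,-0.1,40],[0,0,0,-0.01,0.053,-0.25,40],[0,0,0,-0.01,0.053,-0.45,40],[0,0,0,-0.01,0.053,-0.65,40],[0,0,0,-0.01,0.053,-0.8,40],[0,0,0,-0.01,0.053,-0.9,40],[0,0,0,-0.01,0.053,-1.0,40]],
])

```text
time_s: 13.62
ee_pos: [592.8, -170.1, 69.7]
orientation: [0.703, -0.703, -0.074, 0.075]
force: [-0.7, 0.6, -0.7]
width: 0.536
```

>>> jog_arm([
  [[0,0,0,0,0,-0.08,40],[0,0,0,0,0,-0.16,40],[0,0,0,0,0,-0.24,40],[0,0,0,0,0,-0.32,40],[0,0,0,0,0,-0.4,40],[0,0,0,0,0,-0.4,40],[0,0,0,0,0,-0.4,40],[0,0,0,0,0,-0.4,40]],
])

```text
time_s: 14.28
ee_pos: [593.0, -170.2, 58.5]
orientation: [-0.703, 0.703, 0.075, -0.075]
force: [0.1, -0.2, -1.0]
width: 0.537
```

>>> jog_arm([
  [[0,0,0,0,0,-0.12,40],[0,0,0,0,0,-0.24,40],[0,0,0,0,0,-0.36,40],[0,0,0,0,0,-0.48,40],[0,0,0,0,0,-0.6,40],[0,0,0,0,0,-0.68,40],[0,0,0,0,0,-0.73,40],[0,0,0,0,0,-0.73,40]],
])

```text
time_s: 14.95
ee_pos: [592.8, -170.2, 36.2]
orientation: [0.703, -0.703, -0.075, 0.075]
force: [-0.7, 0.7, -0.7]
width: 0.537
```

Down with no contact force. Release and withdraw.

>>> jog_arm([
  [[0,0,0,0,0,0,45],[0,0,0,0,0,0,55],[0,0,0,0,0,0,70],[0,0,0,0,0,0,75],[0,0,0,0,0,0,75],[0,0,0,0,0,0,75],[0,0,0,0,0,0.2,75],[0,0,0,0,0,0.8,75]],
])

```text
time_s: 15.62
ee_pos: [591.7, -169.8, 59.1]
orientation: [0.704, -0.703, -0.074, 0.076]
force: [-0.2, -0.2, 0.6]
width: 0.752
```

>>> jog_arm([
  [[0,0,0,0,0,1,75],[0,0,0,0,0,2,75],[0,0,0,0,0,3,75],[0,0,0,0,0,4,75],[0,0,0,0,1.2,4,75],[0,0,0,0,2.4,4,75],[0,0,0,0,3.6,4,75],[0,0,0,0,4.8,4,75]],
])

```text
time_s: 16.28
ee_pos: [592.8, -24.9, 181.4]
orientation: [0.703, -0.703, -0.075, 0.074]
force: [0.2, -0.4, -0.1]
width: 0.747
```

>>> jog_arm([
  [[0,0,0,0,1.2,0,75],[0,0,0,0,2.4,0,75],[0,0,0,0,3.6,0,75],[0,0,0,0,4.5,0,75],[0,0,0,0,5,0,75],[0,0,0,0,5,0,75],[0,0,0,0,5,0,75],[0,0,0,0,5,0,75]],
])

```text
time_s: 16.95
ee_pos: [593.0, 121.6, 180.7]
orientation: [-0.703, 0.704, 0.074, -0.074]
force: [0.8, -0.5, -0.3]
width: 0.75
```

```bash
python3 - <<'E'
from h import *
tool()
find("blue",GC+18*EY,"g",72);find("green",GC-15*EY,"h",72);face("blue","h",24,58,(20,50))
find("yellow",np.array([453.2,99.5]),"i",60);find("orange",np.array([462.7,295.3]),"j",60);
for c in ([453.2,99.5],[462.7,295.3]):
    D=np.array(c)-GC;print("start gap frame",D@EX,D@EY)
a=cv2.imread("pics/h_side.png")[60:230,330:530];b=cv2.imread("pics/h_top.png")[150:290,380:560]
f=lambda i:cv2.resize(i,(390,int(390*i.shape[0]/i.shape[1])),interpolation=cv2.INTER_CUBIC)
a,b=f(a),f(b);h=max(len(a),len(b));o=np.zeros((h,790,3),np.uint8);o[:len(a),:390]=a;o[:len(b),400:]=b;cv2.imwrite("pics/h_v.png",o)
E
```

```text
t 16.95 ee [593.  121.6 180.7] jaw deg 12.01 tilt y [ 0.    -0.001 -1.   ] F [ 0.8 -0.5 -0.3] w 0.75
top blue 389 z [21.5 69.8 74.7] top (array([-0.2, 20.4]), array([27.4, 50.6]), 88.7) all (array([ 7. , 17.9]), array([36.1, 69.6]), 78.0)
   stop top 138 (array([-0.3, 50.2]), array([29.6, 17.7]), 4.0)
   cyl top (array([  -1.1, -118.6]), array([60.5, 53.2]), 89.9)
side blue 300 z [14.1 63.3 72.5] top (array([ 0.3, 20.2]), array([50.8, 23.7]), 0.2) all (array([-0.3, 17.8]), array([52.6, 35. ]), 0.8)
   stop top 113 (array([-0.7, 51.3]), array([16.2, 29.2]), 87.6)
   cyl top (array([  -0.3, -121.3]), array([54.5, 58.6]), 1.0)
top green 509 z [33.1 71.1 74.8] top (array([  0. , -12.7]), array([50.3, 33.8]), 1.4) all (array([  6. , -18.5]), array([45.5, 62.7]), 88.8)
   stop top 140 (array([-0.3, 50.1]), array([29.7, 17.8]), 1.5)
   cyl top (array([  -0.7, -124.3]), array([53.3, 61.5]), 0.2)
side green 356 z [15.4 70.6 73. ] top (array([  0.1, -12.1]), array([31.4, 50.6]), 88.3) all (array([  0.3, -26.6]), array([50.9, 59.3]), 0.2)
   stop top 109 (array([-0.8, 51.2]), array([16.9, 28.7]
[... 477 characters left out ...]
  cyl top (array([  -0.3, -121.5]), array([54.8, 56.6]), 2.0)
top orange 842 z [17.1 59.2 63. ] top (array([-29.9, 503.2]), array([49.6, 50.2]), 67.4) all (array([-29.8, 503.5]), array([53.7, 50.1]), 67.8)
   stop top 146 (array([-0.5, 49.9]), array([17.8, 29.9]), 88.4)
   cyl top (array([  -3.7, -120.7]), array([59.8, 56.9]), 2.2)
side orange 1759 z [ 8.9 58.7 61.2] top (array([-29.4, 504.1]), array([48.9, 51.2]), 67.0) all (array([-29.4, 504.5]), array([51.9, 51.7]), 68.5)
   stop top 108 (array([-0.5, 51.7]), array([28.6, 15.6]), 0.2)
   cyl top (array([   0.2, -120.7]), array([53.9, 55.1]), 0.6)
start gap frame -80.196303 314.23865950000004
start gap frame -29.763025999999993 503.6701155
```

View pics/h_v.png

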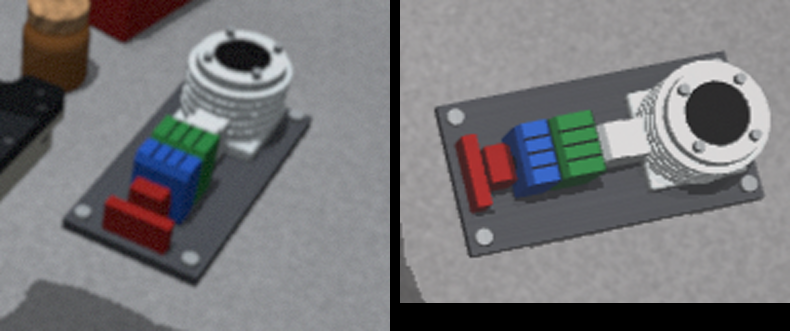

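Both views show blue (at the stop) and green (at the lug) upright and square in the gap, with tops at about 72 mm. Yellow and orange haven't moved, and the arm is clear. Handing in.

```bash
python3 -c "
from station import ticket
print(ticket.close_job())"
```

```text
the job is handed in; nothing more can be done
None
```

I stood the green packer (36 mm) against the lug and the blue packer (28 mm) against the stop, both in the 68 mm gap. I handed the job in at about 17 s of the 64 s allowed. The station gave no verdict.

**Last checks:**
- **Seating:** both tops are at about 72 mm, which is what a seated packer should show.
- **Position:** both are within about 1 mm of the gap's middle lengthwise. Across the gap, the face fits put green at about −15 mm and blue at about +18.5 mm.
- **Attitude:** turned and leaning less than about 0.5° by the face fits. The coarser top outlines read up to 1.7° of turn.
- **Force:** the wrist readings between moves showed no contact force while either packer was lowered.
- **Other packers:** yellow and orange measure within about 1 mm of their start. Yellow could only be seen from the side camera at the end.

**Disagreements:**
- My first estimate of the gap centre was 1.4 mm off, measured against the lug and stop faces. I corrected it before inserting anything.
- The top-outline centres read about 2 mm further towards the stop than the face fits. Both are well within the limits.

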